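Lay the retaining bar across the welding jig

TASK

Pick up the long aluminium retaining bar and lay it across both blue support blocks of the welding jig, so that it bridges the test plate. It must lie flat between the guide cheeks of both blocks, stick out about equally at both ends, and be let go. Leave the short bar and the spanner where they lie.

Things in the scene. Friction and masses are not known exactly. Their poses are not given: they have to be found in the camera images.
- long_bar: Long retaining bar: flat bare aluminium, 240 mm long, 30 wide, 15 thick, about 0.3 kg, a slotted hole near each end (85 mm from the middle). Lies flat on the worktop. Origin at the bar's centre, 7.5 mm above its underside; y along its length, x across its width, z up. Grasp it at its middle across the 30 mm width.
- short_bar: Bystander: a similar aluminium bar only 120 mm long (30 mm wide, 15 mm thick), too short to span the blocks. Lies flat on the worktop. Origin at its centre, y along its length. It may lie where the long bar lies in another start.
- jig: Fixed welding jig: dark base 90x250x8 mm, two blue blocks, grey test plate between (top at z 16 mm). Origin: centre of the base's underside, on the worktop; y from block to block, z up. Blocks at y -85 and +85 mm, 40 mm long in y, 64 wide in x; flat tops, where the bar rests, at z 48 mm. Cheeks 6 mm thick along both x edges of each top rise to z 59 mm, 52 mm apart, centred on x = 0.
- spanner: Bystander: bright combination spanner, 219 mm long, 32 mm wide, 10 mm thick, lying flat on the worktop. Origin at the centre of its underside, y along its length.

How it is judged:
By the outcome, as a careful person would: the job done as asked, in the order asked, and still so for the second after the job is handed in, with the robot touching nothing.
It also fails if it takes over 35 s, if anything falls off the work surface, if the arm or the gripper's body presses on something with over 40 N, if the wrist force passes 120 N, or if a joint passes its speed limit or range.

ROBOT

A 6-joint arm with a two-finger parallel gripper is mounted at the origin on a cart in front of the work surface, level with it; the furniture and walls round the work are solid. World frame = base frame: x ahead of the robot, y to its left, z up, the work surface at z = 0. Lengths are in m, angles in rad, forces in N, time in s.
With the tool pointing down it reaches from about 0.425 to 0.925 m from the base axis. Payload 12.5 kg.
Tool frame: the origin (TCP) lies midway between the tips of the shut fingers; the grasp point (between the pads) lies 19 mm behind it; z points along the fingers, y is the line along which they close (so a half turn about z gives the same grasp; the last joint's range is limited). The gripper opens to 85 mm and grips with 20 to 120 N. Pads are 22 mm wide; open, the fingers measure 114 mm over their backs; the gripper's body (76 mm by 85 mm) begins 54 mm behind the grasp point. The pads swing forward as they close: fully open they stand 13 mm farther back than shut.
Start: joints at [-1.342, 0.491, 1.559, -0, 1.092, -0.106], TCP at [0.205, -0.59, 0.231] pointing down, gripper open.
Joint ranges: [-3.1, 3.1], [-0.84, 2.19], [0.05, 2.79], [-1.13, 4.28], [0.06, 2.93], [-2.69, 2.69]. Speed limits (rad/s): [2.22, 2.22, 2.79, 3.14, 3.14, 3.14].

INTERFACE

Orientations are given as a unit quaternion [w, x, y, z].
In Python, from cell import arm, imaging, order gives the robot as it stands (arm), with the cameras (imaging) and the job (order).
- The arm moves only by the tool run_rows, called as name(argument=value, ...) on one line, values as JSON. Schema: {"type":"object","properties":{"plan":{"type":"array","items":{"type":"array","items":{"type":"array","items":{"type":"number"},"minItems":6,"maxItems":6},"minItems":1,"maxItems":12},"minItems":1,"maxItems":1},"aperture":{"type":"number"},"force":{"type":"number"},"only":{"type":"string"},"quiet":{"type":"boolean"},"lines":{"type":"string"}},"required":["plan"],"additionalProperties":false}. plan is a list that holds a single list of rows (three levels of brackets), with 1 to 12 rows, each of 6 numbers: dx, dy, dz in parts of the range, where 1.0 means 0.8 m, then a rotation vector rx, ry, rz in normalised numbers (1 is 4 rad); each row is the pose to reach, as a shift and turn from the pose commanded when the call began, along the tool's axes at that moment; what a row does not reach only later rows make up. A row lasts 1/8 s, in which the tool goes at most 0.0625 m and 0.188 rad, less where a joint would pass 70% of its speed; a pose out of reach is approached as far as the arm can. aperture is the finger opening in m, set as the call begins (left out keeps the last). The fingers move at their own pace and stop on an object; force is the grip in N (left out, the last holds). Time passes only in rows, so rows that do not move let the fingers close. The tool returns the time, the measured TCP pose, the force, the opening and the grip force at its end. only (a regular expression) keeps the lines of the reply that match it, lines (a string "A,B") keeps lines A to B, and quiet returns only ok. No shift or turn number may pass 1 either way. Input that does not fit is refused with a message, and nothing moves.
- arm.observe(): the state, without advancing time (a new reading comes with each control period).
- imaging.get_image(name): name is "scene" or "top" or "wrist"; returns the picture (480x640x3 uint8, blue, green, red); there is no depth.
- imaging.camera_info(name): a dict with "vertical_fov" (degrees; the focal length in pixels is half the picture's height over the tangent of half this angle, whatever the lens; pixels are square), "cx", "cy" (the principal point, pixels), "R" (3x3) and "t" (3): a world point X has camera coordinates R X + t; the wrist camera has in their place "T_tool_cam" (4x4, takes a point from camera to tool coordinates, whose origin is the TCP and whose axes are the flange's). Camera axes: x right, y down, z forward; pixel columns grow to the right and rows downward; lengths in m; the calibration is good to about 2 mm. A picture is of the moment at which its call begins: read the wrist's pose just before it. camera_info takes no time and is no camera call.
- order.finish_job(): hands the job in; it is judged then, once.
The state is a dict: "time": time; "q": joint angles; "joint_vel": joint speeds; "tau": joint torques, N m; "position": TCP position; "eef_rot": TCP orientation; "contact_force": force on the tool from outside, world axes, zero at the start; "ft_torque": the same for the moment, N m; "gripper_width": finger opening in m; "grasp_force": force on a finger pad.
Only numpy, scipy, OpenCV 4.12 (cv2) and the standard library are available. Lean on these libraries where they do the work, as an engineer would, in place of code of your own. Each camera call takes 0.05 s, during which the arm holds its last target. There are 200 camera calls.

## Working session

There is one attempt and no reset: what is moved stays moved. The work goes in short steps, Python scripts to look and compute and a tool call to move; the robot and the scene stay as the last step left them, time stands still between calls to the robot, and variables do not carry over. Pictures are saved under pics/ and viewed, at most 10 in all, crops included, and the job is handed in when it is done.

```bash
ls; mkdir -p pics
```

Run:
```python
from cell import arm, imaging, order
import cv2
for n in("top","scene"):
    cv2.imwrite(f"pics/{n}0.png",imaging.get_image(n))
    print(n,imaging.camera_info(n))
print(imaging.camera_info("wrist"))
o=arm.observe();print(o)
```

```text
cell.py
pics
top {'vertical_fov': 50.47040477646732, 'cx': 324.4811832464104, 'cy': 241.04645540761436, 'R': array([[-7.93106106e-04, -9.99847796e-01, -1.74285896e-02],
       [-9.97639227e-01,  1.98790737e-03, -6.86441683e-02],
       [ 6.86683668e-02,  1.73330025e-02, -9.97488959e-01]]), 't': array([-0.31106776,  0.52110467,  1.17115928])}
scene {'vertical_fov': 43.81519218960736, 'cx': 322.0606216094351, 'cy': 235.54831353170562, 'R': array([[ 0.46130834, -0.88701839,  0.01982406],
       [-0.39201073, -0.2238141 , -0.89231992],
       [ 0.79594108,  0.40386338, -0.45096803]]), 't': array([-0.52554677,  0.19486671,  1.08158492])}
{'vertical_fov': 63.000733402289875, 'cx': 319.3362609394286, 'cy': 235.03041121889726, 'T_tool_cam': array([[ 1.99321672e-03, -9.63899328e-01, -2.66259483e-01,
         6.72804675e-02],
       [ 9.99997995e-01,  1.86964261e-03,  7.17591255e-04,
         2.96093317e-04],
       [-1.93875655e-04, -2.66260379e-01,  9.63901122e-01,
        -1.42639212e-01],
       [ 0.00000000e+00,  0.00000000e+00,  0.00000000e+00,
         1.00000000e+00]])}
{'time': 0.1, 'q': array([-1.34159329e+00,  4.91490853e-01,  1.55938628e+00, -1.45794553e-05,
        1.09169013e+00, -1.05612408e-01]), 'joint_vel': array([-0.00052513, -0.00103062, -0.00371811, -0.00138363,  0.00092419,
       -0.00109528]), 'tau': array([ 2.47999538e-03, -6.19447446e+01, -2.62026268e+01, -6.15281556e-05,
        2.90090051e-03, -7.51489324e-06]), 'position': array([ 0.20533816, -0.59009922,  0.23079218]), 'eef_rot': array([-4.85972624e-04,  9.86019345e-01,  1.66630170e-01, -3.65488020e-05]), 'contact_force': array([ 0.45431904, -0.5452036 ,  0.71820425]), 'ft_torque': array([-0.02130495, -0.01369636, -0.01587221]), 'grasp_force': 0.0, 'gripper_width': 0.08545700346480693}
```

View pics/top0.png

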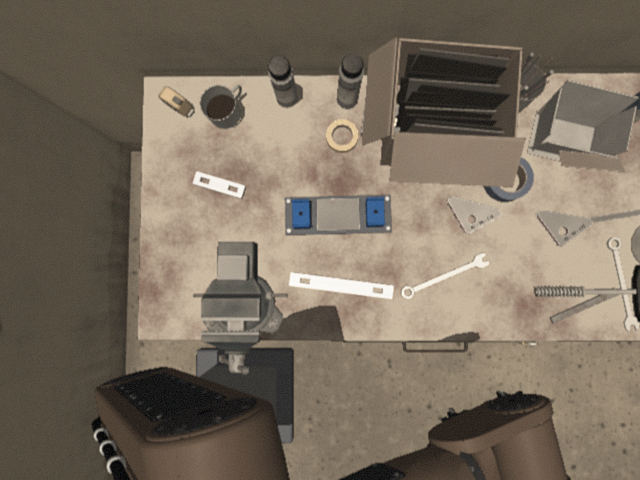

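View pics/scene0.png

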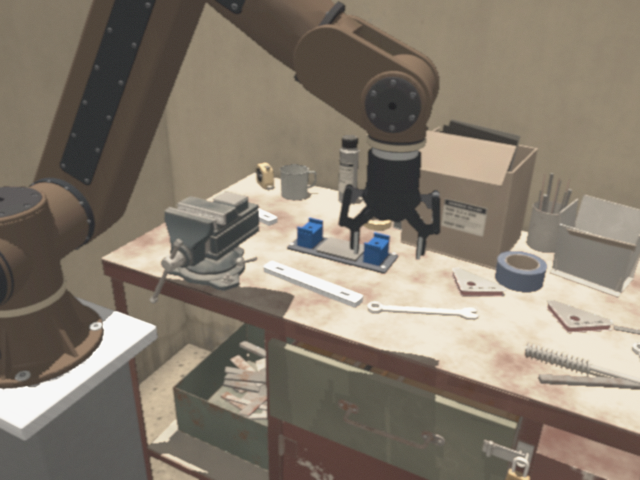

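The top view shows the long bar centred near (341,286), the jig near (338,214) with blue blocks at (302,213) and (375,211), the short bar at (219,185), and the spanner's ring end at (407,292). The vise stands left of the bar at (238,290). The scene view agrees with this layout.

Create h.py:
```python
import numpy as np,cv2
from cell import arm, imaging, order
from scipy.spatial.transform import Rotation as Ro
def cam(n,o=None):
    i=imaging.camera_info(n); f=240/np.tan(np.radians(i["vertical_fov"]/2))
    if n!="wrist": R,c=i["R"].T,-i["R"].T@i["t"]
    else:
        T=i["T_tool_cam"]; Rt=rot(o); R=Rt@T[:3,:3]; c=Rt@T[:3,3]+o["position"]
    return f,i["cx"],i["cy"],R,c
def rot(o): q=o["eef_rot"]; return Ro.from_quat([q[1],q[2],q[3],q[0]]).as_matrix()
def ray(C,px,z):
    f,cx,cy,R,c=C; px=np.atleast_2d(px).astype(float)
    d=np.c_[(px[:,0]-cx)/f,(px[:,1]-cy)/f,np.ones(len(px))]@R.T
    return c+d*((z-c[2])/d[:,2])[:,None]
def proj(C,X):
    f,cx,cy,R,c=C; p=(np.atleast_2d(X)-c)@R; return p[:,:2]/p[:,2:]*f+[cx,cy]
def blobs(m,amin):
    return sorted([c for c in cv2.findContours(m.astype(np.uint8)*255,cv2.RETR_EXTERNAL,cv2.CHAIN_APPROX_NONE)[0] if cv2.contourArea(c)>amin],key=cv2.contourArea,reverse=True)
def rect(C,c,z):
    P=ray(C,c[:,0],z)[:,:2]; (m,s,a)=cv2.minAreaRect((P*1000).astype(np.float32))
    a=a if s[0]>s[1] else a+90
    return np.round(m,1),np.round(s,1),round((a+90)%180-90,1)
```

Run:
```python
from h import *
C=cam("top"); im=cv2.imread("pics/top0.png").astype(int); b,g,r=im[...,0],im[...,1],im[...,2]
m=(im.min(2)>205)
for c in blobs(m,150): print("white",c[:,0].mean(0),rect(C,c,.015))
m=(b>r+50)&(b>110)
for c in blobs(m,100): print("blue",c[:,0].mean(0),rect(C,c,.05))
m=(b>r+50)
for c in blobs(m,100): print("blue2",c[:,0].mean(0),rect(C,c,.05))
print(C[4])
# base outline points
for p in [(285,197),(390,195),(286,235),(391,234)]: print(ray(C,p,.008))
```

```text
white [340.53070175 285.27192982] (array([ 418. , -349.3]), array([240.2,  31.2]), 82.6)
white [218.06140351 184.10526316] (array([655.5, -61.5]), array([119. ,  29.4]), 72.9)
white [441.38914027 277.50226244] (array([ 437.8, -588.3]), array([ 28. , 212.8]), -66.7)
blue [375.23809524 210.60714286] (array([ 587.5, -428. ]), array([38.4, 61.6]), -0.1)
blue [300.42857143 212.5952381 ] (array([ 583.4, -257.9]), array([61.9, 38.6]), 0.2)
blue2 [300.70588235 212.82352941] (array([ 582.3, -258. ]), array([64.1, 38.7]), 0.2)
blue2 [375.10588235 210.90588235] (array([ 586.4, -428. ]), array([38.4, 63.9]), -0.1)
[ 0.43920616 -0.33235603  1.19856778]
[[ 0.62560014 -0.21851399  0.008     ]]
[[ 0.62947599 -0.4659622   0.008     ]]
[[ 0.5355829  -0.22127495  0.008     ]]
[[ 0.53738951 -0.46741336  0.008     ]]
```

Run:
```python
from h import *
a=cv2.imread("pics/top0.png")[225:350,180:340]; b=cv2.imread("pics/scene0.png")[170:310,140:300]
cv2.imwrite("pics/crop.png",np.vstack([cv2.resize(a,None,fx=2.3,fy=2.3),cv2.resize(b,None,fx=2.3,fy=2.3)][:]) if 0 else np.hstack([cv2.resize(a,(480,375)),cv2.resize(b[:125],(480,375))])[:, :960][:, :] if 0 else cv2.resize(np.hstack([a,b[:125]]),(800,312),interpolation=cv2.INTER_CUBIC))
C=cam("top");S=cam("scene")
for z in (.05,.1,.12,.15,.18,.21,.25):
    P=ray(C,[(287,296),(256,243),(256,280)],z); print(z,P[:,:2].round(3).tolist(),proj(S,P).round().tolist())
```

```text
0.05 [[0.395, -0.228], [0.514, -0.157], [0.431, -0.158]] [[257.0, 257.0], [259.0, 229.0], [239.0, 243.0]]
0.1 [[0.397, -0.233], [0.511, -0.165], [0.431, -0.165]] [[258.0, 237.0], [261.0, 211.0], [241.0, 224.0]]
0.12 [[0.397, -0.234], [0.51, -0.168], [0.431, -0.169]] [[259.0, 228.0], [261.0, 203.0], [242.0, 216.0]]
0.15 [[0.399, -0.237], [0.508, -0.172], [0.431, -0.173]] [[260.0, 215.0], [262.0, 192.0], [243.0, 203.0]]
0.18 [[0.4, -0.24], [0.506, -0.177], [0.432, -0.178]] [[261.0, 202.0], [263.0, 180.0], [244.0, 191.0]]
0.21 [[0.401, -0.243], [0.504, -0.182], [0.432, -0.182]] [[262.0, 188.0], [264.0, 168.0], [246.0, 178.0]]
0.25 [[0.402, -0.246], [0.501, -0.188], [0.432, -0.188]] [[264.0, 170.0], [265.0, 151.0], [248.0, 161.0]]
```

View pics/crop.png

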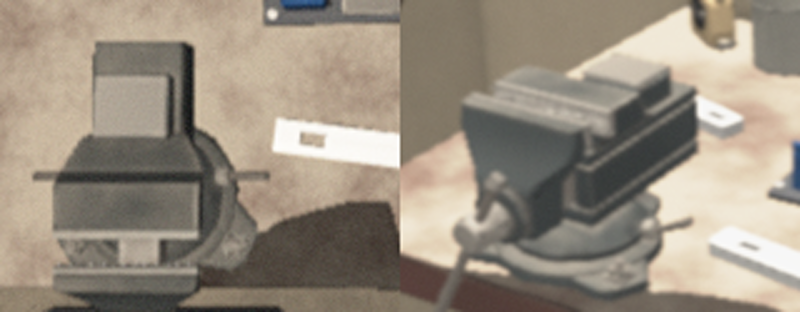

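Units first: shifts go in shares of 0.8 m and turns go in shares of 4 rad. So 0.28 m / 0.8 = 0.35, 0.03 m / 0.8 = 0.0375, -1.107 rad / 4 = -0.2768.

run_rows(plan=[[[0.35,-0.1963,0.0375,0,0,-0.2768],[0.35,-0.1963,0.0375,0,0,-0.2768],[0.35,-0.1963,0.0375,0,0,-0.2768],[0.35,-0.1963,0.0375,0,0,-0.2768],[0.35,-0.1963,0.0375,0,0,-0.2768],[0.35,-0.1963,0.0375,0,0,-0.2768],[0.35,-0.1963,0.0375,0,0,-0.2768],[0.35,-0.1963,0.0375,0,0,-0.2768],[0.35,-0.1963,0.0375,0,0,-0.2768],[0.35,-0.1963,0.0375,0,0,-0.2768]]], aperture=0.085)

```text
time: 1.35
position: [0.4178, -0.3506, 0.2013]
eef_rot: [0.0, 0.752, 0.659, -0.0]
contact_force: [-0.1, -0.0, 0.8]
gripper_width: 0.0852
grasp_force: 0.0
```

Run:
```python
from h import *
o=arm.observe(); im=imaging.get_image("wrist"); cv2.imwrite("pics/w1.png",im); C=cam("wrist",o)
R=rot(o); print(o["position"],R.round(3).tolist(),o["q"])
im=im.astype(int)
for c in blobs(im.min(2)>205,1500): print(c[:,0].min(0),c[:,0].max(0),rect(C,c,.015))
```

```text
[ 0.41779847 -0.35056722  0.2013358 ] [[0.131, 0.991, 0.0], [0.991, -0.131, -0.0], [-0.0, 0.0, -1.0]] [-8.19225032e-01  4.12665437e-01  1.79054904e+00 -5.99079758e-05
  9.38284667e-01 -6.87979555e-01]
[300  53] [339 132] (array([ 429.9, -258.9]), array([59. , 30.6]), 82.3)
```

View pics/w1.png

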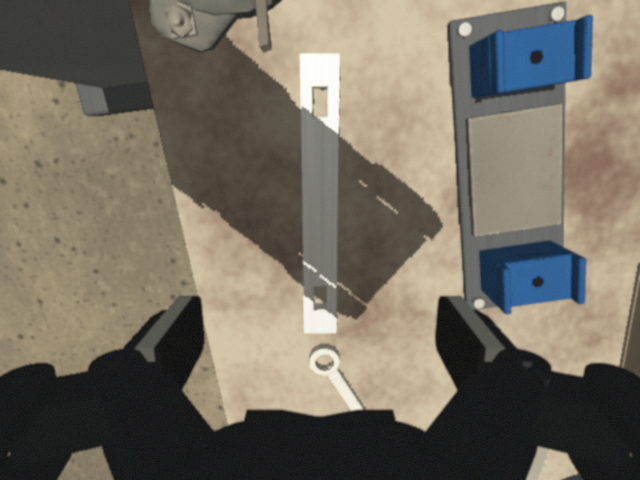

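The wrist view shows the long bar between (320,53) and (320,332), partly in shadow. The jig's block-top holes are at (536,57) and (538,281), and the spanner ring at (323,361) is clear of the bar.

Run:
```python
from h import *
C=cam("wrist",arm.observe())
P=ray(C,[(300,53.5),(339,53.5),(303.5,332),(337.5,332)],.015); print(P[:,:2].round(4)); 
print("bar",P.mean(0)); d=P[:2].mean(0)-P[2:].mean(0); print(np.linalg.norm(d),np.degrees(np.arctan2(d[1],d[0])),np.linalg.norm(P[0]-P[1]))
print(ray(C,[(311,101),(320,296)],.015))
Q=ray(C,[(536.5,57),(538,281.5)],.048); d=Q[0]-Q[1]; print("jig",Q,Q.mean(0),np.linalg.norm(d),np.degrees(np.arctan2(d[1],d[0])))
T=cam("top"); im=cv2.imread("pics/top0.png").astype(int)
print(ray(T,[(302,213.5),(375.5,211.5)],.048))
```

```text
[[ 0.4189 -0.228 ]
 [ 0.4488 -0.2319]
 [ 0.3883 -0.4657]
 [ 0.4198 -0.4698]]
bar [ 0.4189561 -0.3488623  0.015    ]
0.23964344248130756 82.85347869272539 0.030124293392335733
[[ 0.42269049 -0.26359057  0.015     ]
 [ 0.40825835 -0.43146595  0.015     ]]
jig [[ 0.58277184 -0.25699844  0.048     ]
 [ 0.58706651 -0.42676502  0.048     ]] [ 0.58491918 -0.34188173  0.048     ] 0.16982089155943736 91.4491323350933
[[ 0.58134239 -0.26125118  0.048     ]
 [ 0.58541912 -0.42826071  0.048     ]]
```

Converted, 0.197 m / 0.8 = 0.2463, 0.195 m / 0.8 = 0.2438.

run_rows(plan=[[[0.0013,0,0.075,0,0,0],[0.0021,0.001,0.15,0,0,0],[0.0021,0.001,0.2063,0,0,0],[0.0021,0.001,0.2313,0,0,0],[0.0021,0.001,0.2438,0,0,0],[0.0021,0.001,0.2463,0,0,0],[0.0021,0.001,0.2463,0,0,0]]], aperture=0.06)

```text
time: 2.28
position: [0.4195, -0.3488, 0.0051]
eef_rot: [0.001, 0.751, 0.66, -0.0]
contact_force: [-0.1, -0.5, 0.9]
gripper_width: 0.0597
grasp_force: 0.0
```

run_rows(plan=[[[0,0,0,0,0,0],[0,0,0,0,0,0],[0,0,0,0,0,0],[0,0,0,0,0,0],[0,0,0,0,0,0],[0,0,0,0,0,0]]], aperture=0.02, force=80)

```text
time: 3.02
position: [0.4195, -0.3487, 0.0054]
eef_rot: [0.001, 0.751, 0.66, 0.0]
contact_force: [-1.7, 1.8, 11.1]
gripper_width: 0.0273
grasp_force: 79.3
```

Converted, -0.12 m / 0.8 = -0.15, -0.115 m / 0.8 = -0.1438.

run_rows(plan=[[[0,0,-0.0125,0,0,0],[0,0,-0.05,0,0,0],[0,0,-0.1,0,0,0],[0,0,-0.1438,0,0,0],[0,0,-0.15,0,0,0],[0,0,-0.15,0,0,0],[0,0,-0.15,0,0,0]]])

```text
time: 3.9
position: [0.4188, -0.348, 0.123]
eef_rot: [-0.001, 0.751, 0.66, -0.0]
contact_force: [0.4, -0.5, -3.6]
gripper_width: 0.0273
grasp_force: 80.0
```

Run:
```python
from h import *
o=arm.observe(); im=imaging.get_image("wrist"); cv2.imwrite("pics/w2.png",im); cv2.imwrite("pics/s2.png",imaging.get_image("scene"))
print(o["position"],o["contact_force"],o["ft_torque"],rot(o).round(3).tolist())
```

```text
[ 0.41882829 -0.34801655  0.12297119] [ 0.4200522  -0.49576458 -3.62381489] [0.03125674 0.00612835 0.01158666] [[0.129, 0.992, -0.002], [0.992, -0.129, 0.002], [0.001, -0.002, -1.0]]
```

View pics/w2.png

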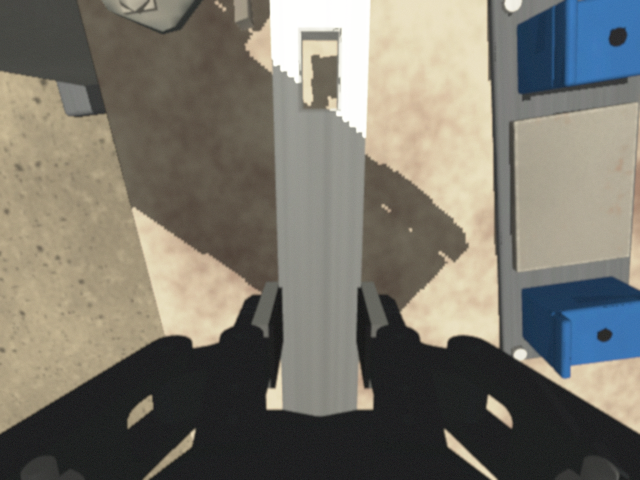

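View pics/s2.png

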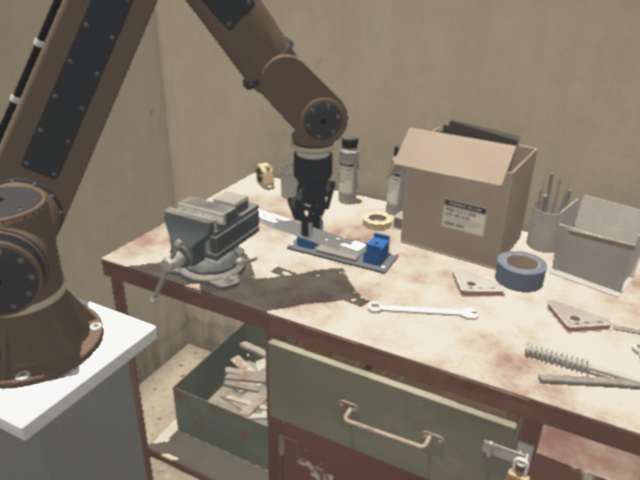

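The bar is held level and straight in the fingers, with the slot at (320,70) and the edges symmetric about column 320. The scene view shows it clear of everything. Next I move it over the jig.

Converted, 0.164 m / 0.8 = 0.205, 0.03 m / 0.8 = 0.0375, -0.153 rad / 4 = -0.0383.

run_rows(plan=[[[0.005,0.0375,0,0,0,-0.0075],[0.0163,0.1,0,0,0,-0.02],[0.0263,0.1625,0,0,0,-0.03],[0.0325,0.1938,0,0,0,-0.0363],[0.0338,0.2038,0,0,0,-0.0383],[0.0338,0.205,0,0,0,-0.0383],[0.0338,0.205,0,0,0,-0.0383],[0.0338,0.205,0,0,0,-0.0383]]])

```text
time: 5.0
position: [0.5846, -0.3431, 0.1245]
eef_rot: [-0.0, 0.699, 0.715, -0.0]
contact_force: [0.2, 0.5, -3.3]
gripper_width: 0.0275
grasp_force: 80.1
```

Run:
```python
from h import *
o=arm.observe(); im=imaging.get_image("wrist"); cv2.imwrite("pics/w3.png",im); t=imaging.get_image("top"); cv2.imwrite("pics/t3.png",t)
R=rot(o);print(o["position"],R.round(3).tolist())
C=cam("wrist",o); 
b=im.astype(int)
for c in blobs((b[...,0]>b[...,2]+50),300): print("blue",c[:,0].min(0),c[:,0].max(0))
P=ray(C,[(320.5,70)],o["position"][2]+.0096)[0]; print("slot in tool",R.T@(P-o["position"]))
T=cam("top"); t=t.astype(int)
for c in blobs(t.min(2)>205,100): print(rect(T,c,o["position"][2]+.0096))
```

```text
[ 0.58463786 -0.34309693  0.12451865] [[-0.023, 1.0, -0.0], [1.0, 0.023, -0.0], [-0.0, -0.0, -1.0]]
blue [304  51] [336 108]
blue [367  46] [382 128]
blue [254  46] [272 127]
slot in tool [ 0.08438767  0.00027143 -0.00960341]
(array([ 104.3, -147.1]), array([ 63.3, 154. ]), -0.4)
(array([633.8, -88.7]), array([108.2,  27.7]), 73.1)
(array([ 438.1, -563.1]), array([ 27. , 192.6]), -66.8)
(array([ 589.1, -446.4]), array([35.6, 31.9]), 89.4)
(array([ 365.5, -943.8]), array([69.5, 24.5]), 1.6)
```

View pics/w3.png

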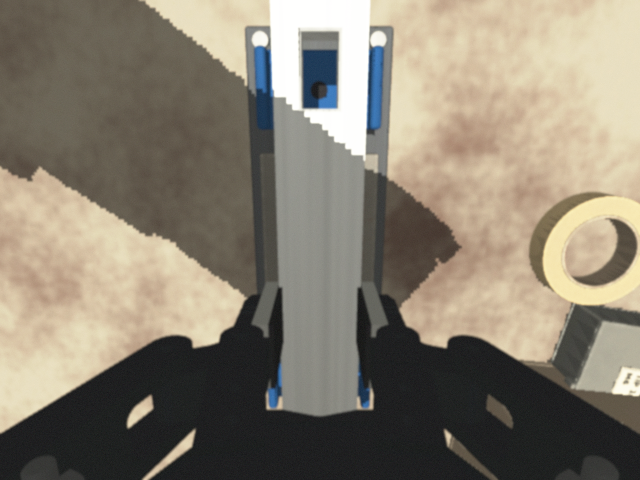

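The bar is centred over the jig: the cheeks are symmetric at columns 254–272 and 367–382, with the slot and block hole in line at column 320. I lower it now.

Converted, 0.07 m / 0.8 = 0.0875, 0.069 m / 0.8 = 0.0863.

run_rows(plan=[[[0.0013,0,0.0313,0,0,0],[0.0013,0,0.0625,0,0,0],[0.0013,0,0.0775,0,0,0],[0.0013,0,0.0838,0,0,0],[0.0013,0,0.0863,0,0,0],[0.0013,0,0.0875,0,0,0],[0.0013,0,0.0875,0,0,0],[0.0013,0,0.0875,0,0,0]]])

```text
time: 6.1
position: [0.5855, -0.3418, 0.0547]
eef_rot: [0.0, 0.699, 0.716, 0.0]
contact_force: [-1.2, 0.0, -3.6]
gripper_width: 0.0277
grasp_force: 80.1
```

Converted, 0.0015 m / 0.8 = 0.0019, 0.001 m / 0.8 = 0.0013.

run_rows(plan=[[[0,0,0.0006,0,0,0],[0,0,0.0013,0,0,0],[0,0,0.0019,0,0,0],[0,0,0.0019,0,0,0]]])

```text
time: 6.6
position: [0.5854, -0.3418, 0.0535]
eef_rot: [0.0, 0.699, 0.716, -0.0]
contact_force: [-3.5, 2.1, 6.3]
gripper_width: 0.0277
grasp_force: 81.1
```

Contact: the vertical force went from -3.6 N to +6.3 N, so the bar is resting on the blocks. I release it and retreat upward.

run_rows(plan=[[[0,0,0,0,0,0],[0,0,0,0,0,0],[0,0,0,0,0,0],[0,0,0,0,0,0]]], aperture=0.06)

```text
time: 7.1
position: [0.5854, -0.3418, 0.0528]
eef_rot: [0.0, 0.699, 0.716, -0.0]
contact_force: [-0.1, -0.2, -0.4]
gripper_width: 0.0599
grasp_force: 0.0
```

run_rows(plan=[[[0,0,-0.025,0,0,0],[0,0,-0.075,0,0,0],[0,0,-0.1375,0,0,0],[0,0,-0.1875,0,0,0],[0,0,-0.2125,0,0,0],[0,0,-0.2125,0,0,0],[0,0,-0.2125,0,0,0]]])

```text
time: 7.98
position: [0.585, -0.3415, 0.2224]
eef_rot: [-0.0, 0.699, 0.716, -0.0]
contact_force: [-0.8, -0.2, 0.3]
gripper_width: 0.06
grasp_force: 0.0
```

Run:
```python
from h import *
o=arm.observe(); im=imaging.get_image("wrist"); cv2.imwrite("pics/w4.png",im); s=imaging.get_image("scene")
cv2.imwrite("pics/s4.png",cv2.resize(s[190:310,220:420],(800,480)))
print(o["position"],o["contact_force"])
```

```text
[ 0.58503678 -0.34152244  0.22235348] [-0.80595611 -0.17978471  0.293186  ]
```

View pics/w4.png

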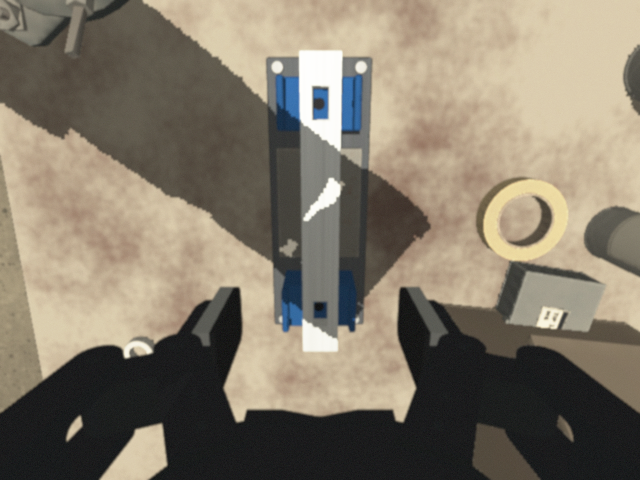

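View pics/s4.png

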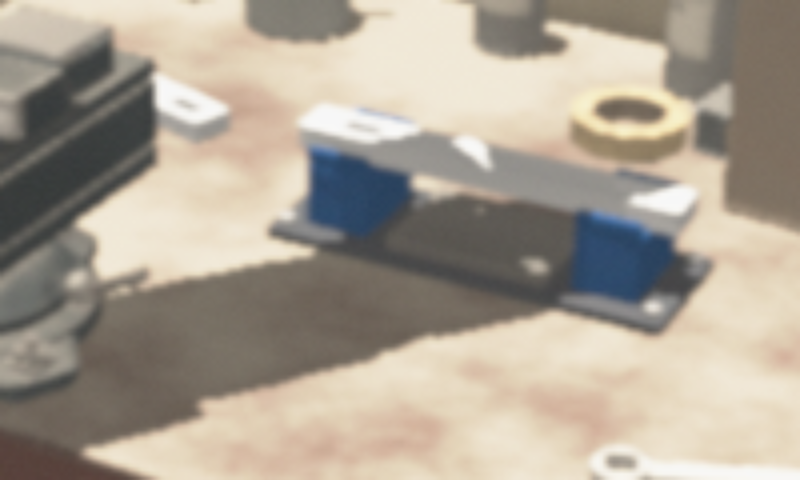

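The bar lies in the middle between both pairs of cheeks, and the block holes show centred in both slots at (319,103) and (320,310). The scene view shows it flat on both blocks and the gripper is clear.

Run:
```python
from h import *
C=cam("wrist",arm.observe()); P=ray(C,[(320.5,50.5),(320.5,351.5)],.063); print(P,P.mean(0),np.linalg.norm(P[0]-P[1]))
print(order.finish_job())
```

```text
[[ 0.58268624 -0.22242268  0.063     ]
 [ 0.58912115 -0.46266179  0.063     ]] [ 0.58590369 -0.34254223  0.063     ] 0.24032527194471504
the job is handed in; nothing more can be done
None
```

The long bar lies flat across both blue blocks, between the cheeks and within about 1 mm of the jig's centre. It has been let go, the short bar and spanner were not touched, and the job was handed in after about 8 s of robot time.

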